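# Release one carton from the gravity lane

### The arm

A 6-joint arm with a two-finger parallel gripper is mounted at the origin on the work surface. World frame = base frame: x ahead of the robot, y to its left, z up, the work surface at z = 0. Lengths are in m, angles in degrees, forces in N, time in s.
With the tool pointing down it reaches from about 0.375 to 0.9 m from the base axis. Payload 3.1 kg.
Tool frame: the origin (TCP) lies on the centre line of the jaws, within the pads' length; the fingertips stand 17 mm ahead of it and the grasp point (between the pads) lies 2 mm behind it; z points along the fingers, y is the line along which they close (so a half turn about z gives the same grasp; the last joint's range is limited). The gripper opens to 87 mm and grips with 3 to 60 N. Pads are 19 mm wide; open, the fingers measure 117 mm over their backs; the gripper's body (75 mm by 190 mm) begins 51 mm behind the grasp point.
Start: joints at [58.642, 30.224, 82.088, -0, 67.689, -10.227], TCP at [0.225, 0.583, 0.21] pointing down, gripper open.
Joint ranges: [-176.69, 176.69], [-43.24, 126.21], [12.49, 139.97], [-82, 262], [0, 151.66], [-163.58, 163.58]. Speed limits (degrees/s): [159.86, 159.86, 180, 180, 180, 180].

### API

Orientations are given as a 3x3 rotation matrix whose columns are the frame's x, y, z axes.
In Python, from rig import bot, imaging, finder gives the robot as it stands. The module is installed in compiled form; this text tells all that it offers.
- The arm moves only by the tool play_rows, never from a script. Its argument "motion" is a list that holds one entry, the list of rows, each a list of 6 numbers: the shift along the tool's x, y, z in parts of the range, where 1.0 means 0.3 m, then the turn, a rotation vector about the tool's x, y, z in parts of the range, where 1.0 means 360 degrees. In form: [[[dx, dy, dz, wx, wy, wz], ...]]. A call has 1 to 8 rows; each row is the pose to reach, as a shift and turn from the pose commanded when the call began, along the tool's axes at that moment; what a row does not reach only later rows make up. A row lasts 1/12 s, in which the tool goes at most 41.7 mm and 7.16 degrees, less where a joint would pass 70% of its speed; a pose out of reach is approached as far as the arm can. A call with a gripper value outside its range is refused whole. "fingers" is the finger opening in m, from 0 to 0.087, set as the call begins (left out, the last holds). The fingers move at their own pace and stop on an object; the grip force is fixed at half the most. Time passes only in rows, so rows that repeat a pose let the fingers close. It gives the time, the measured TCP pose, the force, the opening and the grip force at its end, in the units of the state.
- bot.read_state(): the state, without advancing time (a new reading comes with each control period).
- imaging.capture(name): name is "scene" or "side" or "wrist"; returns a dict with "frame" (420x560x3 uint8, red, green, blue), "camera_matrix" (3x3 intrinsics, pixels), "R" (3x3) and "t" (3): a world point X has camera coordinates R X + t. Camera axes: x right, y down, z forward; pixel columns grow to the right and rows downward; lengths in m; the calibration is good to about 2 mm. The wrist camera is an equidistant fisheye: a pixel r from the principal point sees the ray r / f radians off the axis. A picture is of the moment at which its call begins. There is no depth.
- bot.hand_in(): hands the job in; it is judged then, once.
Trained networks look in the newest picture that a camera, given by its name, has taken for a name from the list of things; names that differ only in an ending like _2 or _b are one class to them, and where a whole thing is asked for, a point or a joint stands for the part that bears it (a point fixed in the world has none). Each returns a list of dicts, best first, with "confidence" (0 to 1); they miss things now and then, are a little off and sometimes report something else, mostly with a low value. They report only what shows in the picture. A call takes as long as a camera call.
- finder.recognise(camera, name): "at" ([x, y, z] in m, in world coordinates, good to about 4 mm: the middle of the surface that is visible of it).
- finder.outline_of(camera, name): "pixels" (420x560 bool, what is visible of it).
The state is a dict: "time_s": time; "joint_positions": joint angles; "qvel": joint speeds; "tau": joint torques, N m; "position": TCP position; "tcp_rot": TCP orientation; "force": force on the tool from outside, world axes, zero at the start; "moment": the same for the moment, N m; "opening": opening from 0.0 (shut) to 1.0 (fully open); "grasp_force": force on a finger pad.
Only numpy, scipy, OpenCV 4.12 (cv2) and the standard library are available. Lean on these libraries where they do the work, as an engineer would, in place of code of your own. Each camera call takes 0.05 s, during which the arm holds its last target. There are 200 camera calls.

### The job

The order needs one wide carton: on the roller lane with the wide cartons, press the pad of the rocking lever all the way down with your fingertips and keep it down until the front carton has rolled right down to the lip at the front of the lane, then let the lever up so that the gate closes before the next carton. Release only that one, and leave the narrow lane and its lever alone. Do not touch or lift any carton by hand, and do not disturb the tape roll, the bottle or the brown box.

Things in the scene. Friction and masses are not known exactly. Their poses are not given: they have to be found in the camera images.
- wide_lane: gravity roller lane for the WIDE cartons, fixed to the table: 290 long, 108 wide, aluminium side rails, free-turning grey rollers, steel legs. Origin on the table under its middle; z up; its x runs level along the lane from the low front end (x = -148 mm, robot side) to the high loading end (+143 mm). The rollers slope down to the front by 8 degrees
- wide_shaft (a point): middle of the level cross shaft (along the lane's y) of the wide lane's rocking lever, at lane x = 25, z = 129 mm, between two steel cheeks that end at z = 141 mm. In front of it a steel gate blade hangs before the waiting cartons; behind it the arm rises to the press pad, with a rubber-footed spring plunger beneath that clamps the second carton while the lever is down, so only one goes
- wide_pad (a point): black press pad, 40 x 40 x 8 mm, on the rear end of that lever; this point is the centre of its top, at rest at lane x = 129, z = 179 mm, tilted 0.22 rad, rear edge high. Free above and around. Pressed fully it goes down 50 mm and back (+x) 11 mm, tilting 0.23 rad rear edge low, and stays clear of the cartons. Takes 3 N at first, 8 N at the bottom, where it meets a firm stop; springs back up
- wide_lever (a joint): angle of the wide lane's lever, rad: 0 at rest (gate down), grows as the pad is pressed, 0.45 at the stop. The gate clears the carton tops from about 0.32, the plunger clamps the second carton from about 0.27
- wide_front: the wide carton that waits first, against the gate: plain brown carton with white label, 80 long (x, along the lane) x 94 wide (y) x 34 mm high, about 90 g; origin at the centre of its underside. Waits at local x = about +2 mm of the lane; once released it rolls by itself, in about 1 to 3 s, to local x = -103 mm, where it touches the front lip
- wide_next: the second wide carton, same size, behind the first one (local x = +82 mm of the lane at the start); when the lever comes back up it rolls forward to the closed gate
- narrow_lane: a second roller lane like the first with the same lever and gate, but only 56 mm wide, for the NARROW cartons; same origin and axes. The two lanes may stand either way round, left or right
- narrow_lever (a joint): angle of the narrow lane's lever, rad, 0 at rest
- narrow_front: narrow carton waiting first in the narrow lane, 80 x 42 x 34 mm, origin at the centre of its underside
- narrow_next: second narrow carton, same size, behind it
- tape_roll: loose roll of packing tape lying flat, 104 mm across, 48 high, origin at the centre of its underside
- water_bottle: loose water bottle standing upright, 64 mm across, 200 high, origin at the centre of its underside
- brown_box: loose closed brown box, 110 x 80 x 60 mm, origin at the centre of its underside

How it is judged (in metres and radians):
On the way, in this order (a step that is already met when the one before it is completed fails the run):
1. the pad of the wide lane's lever is pressed down by the fingers and the gate is lifting (value of joint wide_lever above 0.22 rad and contact force between the fingers and wide_lever above 0.5 N).
2. with the lever still down, the front wide carton has rolled to the front lip (x of wide_front in the frame of wide_lane below -0.095 m and value of joint wide_lever above 0.22 rad), for 0.1 s.
At the end, for the whole second after the job is handed in: The front wide carton lies on the rollers at rest within about 8 mm of the front lip; the wide lane's lever is back up (under 0.05 rad) with the gate shut and the second wide carton still behind it; the narrow lane's lever is at rest and both its cartons are still behind its gate (x of wide_front in the frame of wide_lane below -0.095 m and z of wide_front in the frame of wide_lane below 0.055 m and angle between wide_front's own z axis and vertical below 0.25 rad and linear speed of wide_front below 0.02 m/s and value of joint each of wide_lever, narrow_lever below 0.05 rad and x of wide_next in the frame of wide_lane above -0.012 m and x of narrow_front in the frame of narrow_lane above -0.012 m and x of narrow_next in the frame of narrow_lane above 0.065 m); the robot touches nothing.
It fails at once if a carton is touched by the fingers or the arm (contact force between any of the fingers, the arm and wide_front above 0.5 N or contact force between any of the fingers, the arm and wide_next above 0.5 N or contact force between any of the fingers, the arm and narrow_front above 0.5 N or contact force between any of the fingers, the arm and narrow_next above 0.5 N).
It fails at once if a carton is lifted off its rollers (z of wide_front in the frame of wide_lane above 0.085 m or z of wide_next in the frame of wide_lane above 0.095 m or z of narrow_front in the frame of narrow_lane above 0.085 m or z of narrow_next in the frame of narrow_lane above 0.095 m).
It fails at once if a second wide carton gets past the gate (x of wide_next in the frame of wide_lane below -0.03 m).
It fails at once if the narrow lane's lever is pressed (value of joint narrow_lever above 0.12 rad).
It fails at once if the tape roll, the bottle or the brown box is shifted by more than 20 mm or tipped (distance of any of tape_roll, water_bottle, brown_box from where it was at the start of the episode above 0.02 m or angle between any of tape_roll, water_bottle, brown_box's own z axis and vertical above 0.3 rad).
It also fails if it takes over 32 s, if anything falls off the work surface, if the arm or the gripper's body presses on something with over 40 N, if the wrist force passes 120 N, or if a joint passes its speed limit or range.

## Working session

There is one attempt and no reset: what is moved stays moved. The work goes in short steps, Python scripts to look and compute and a tool call to move; the robot and the scene stay as the last step left them, time stands still between calls to the robot, and variables do not carry over. Pictures are saved under pics/ and viewed, at most 10 in all, crops included, and the job is handed in when it is done.

Besides the shell and the picture viewer there is one more tool, called after ">>>" as name([rows], argument=value, ...), one row to a line, values as JSON. play_rows: Moves the arm, as the interface text tells. Its arguments: {"type":"object","properties":{"motion":{"type":"array"},"fingers":{"type":"number"}},"required":["motion"]}

```bash
mkdir -p pics; cat > m.py <<'E'
from rig import bot, imaging, finder
import numpy as np, cv2
E
python3 - <<'E'
from m import *
s=bot.read_state(); print(s['time_s'],s['position'],np.round(s['tcp_rot'],3).tolist())
for c in ['scene','side','wrist']:
    p=imaging.capture(c); cv2.imwrite(f'pics/{c}0.png',p['frame'][:,:,::-1])
    if c!='wrist':
        np.savez(c,K=p['camera_matrix'],R=p['R'],t=p['t'])
    for n in ['wide_lane','wide_pad','wide_shaft','wide_front','wide_next','narrow_lane','narrow_pad','narrow_lever','narrow_front','tape_roll','water_bottle','brown_box']:
        try:
            for d in finder.recognise(c,n)[:2]: print(c,n,np.round(d['at'],3),round(d['confidence'],2))
        except Exception as e: print(n,e)
E
```

```text
0.0 [0.22489384 0.58229859 0.20886216] [[-0.933, 0.36, -0.001], [0.36, 0.933, -0.002], [0.0, -0.002, -1.0]]
scene wide_lane [ 0.435 -0.232  0.06 ] 0.96
scene wide_pad [ 0.433 -0.197  0.137] 0.72
scene wide_shaft [ 0.432 -0.231  0.061] 0.95
scene wide_shaft [0.456 0.098 0.058] 0.27
scene wide_front [ 0.404 -0.205  0.091] 0.93
scene wide_next [ 0.492 -0.197  0.096] 0.63
scene narrow_lane [0.46  0.098 0.056] 0.87
narrow_pad it knows: brown_box, narrow_front, narrow_lane, narrow_lever, narrow_next, tape_roll, water_bottle, wide_front, wide_lane, wide_lever, wide_next, wide_pad, wide_shaft
scene narrow_lever [0.479 0.112 0.136] 0.62
scene narrow_front [0.425 0.114 0.09 ] 0.56
scene narrow_front [ 0.434 -0.197  0.134] 0.17
scene tape_roll [0.467 0.442 0.031] 0.68
scene water_bottle [ 0.488 -0.466  0.101] 0.78
scene brown_box [0.479 0.11  0.134] 0.36
scene brown_box [ 0.434 -0.195  0.139] 0.18
side wide_lane [ 0.364 -0.227  0.05 ] 0.67
side wide_pad [ 0.429 -0.196  0.137] 0.88
side wide_pad [0.506 0.095 0.099] 0.18
side wide_shaft [ 0.366 -0.23   0.048] 0.87
side wide_front [ 0.394 -0.218  
[... 185 characters left out ...]
pe_roll, water_bottle, wide_front, wide_lane, wide_lever, wide_next, wide_pad, wide_shaft
side narrow_lever [0.479 0.109 0.138] 0.75
side narrow_front [0.409 0.108 0.084] 0.83
side narrow_front [ 0.754 -0.041  0.058] 0.17
side tape_roll [0.446 0.431 0.032] 0.73
side water_bottle [ 0.459 -0.473  0.111] 0.85
side brown_box [ 0.756 -0.043  0.059] 0.65
wrist wide_lane [ 0.426 -0.137  0.08 ] 0.82
wrist wide_shaft [ 0.422 -0.132  0.082] 0.8
wrist wide_next [ 0.458 -0.149  0.099] 0.53
narrow_pad it knows: brown_box, narrow_front, narrow_lane, narrow_lever, narrow_next, tape_roll, water_bottle, wide_front, wide_lane, wide_lever, wide_next, wide_pad, wide_shaft
wrist tape_roll [0.411 0.468 0.034] 0.6
```

View pics/scene0.png

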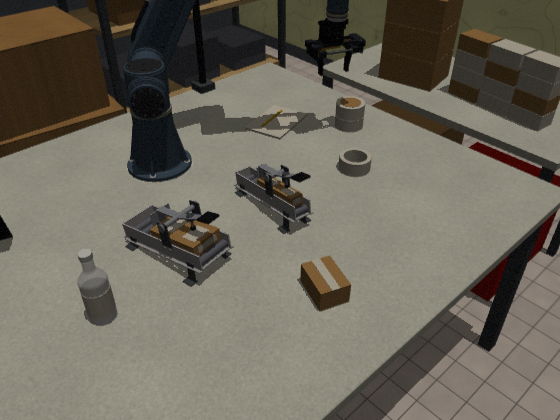

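View pics/side0.png

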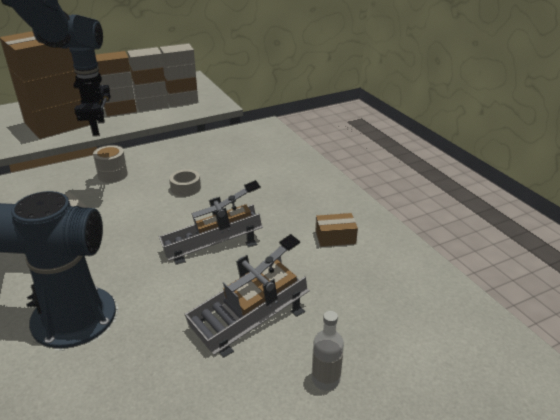

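The scene view shows the wide lane at about (178,237), with its black pad near (208,217) and the narrow lane at (275,190). In the side view the wide pad is near (290,243) and the narrow pad near (252,187). I'll zoom in so I can triangulate the pad.

```bash
python3 - <<'E'
from m import *
a=cv2.imread('pics/scene0.png')[195:280,115:240]; b=cv2.imread('pics/side0.png')[225:350,180:315]
a=cv2.resize(a,None,fx=6,fy=6,interpolation=cv2.INTER_CUBIC)[:, :750]; b=cv2.resize(b,None,fx=4.4,fy=4.4,interpolation=cv2.INTER_CUBIC)
cv2.imwrite('pics/a.png',np.clip(a*1.8,0,255)); cv2.imwrite('pics/b.png',np.clip(b*1.8,0,255))
E
```

```text
[ WARN:0@0.074] global loadsave.cpp:1063 imwrite_ Unsupported depth image for selected encoder is fallbacked to CV_8U.
```

View pics/a.png

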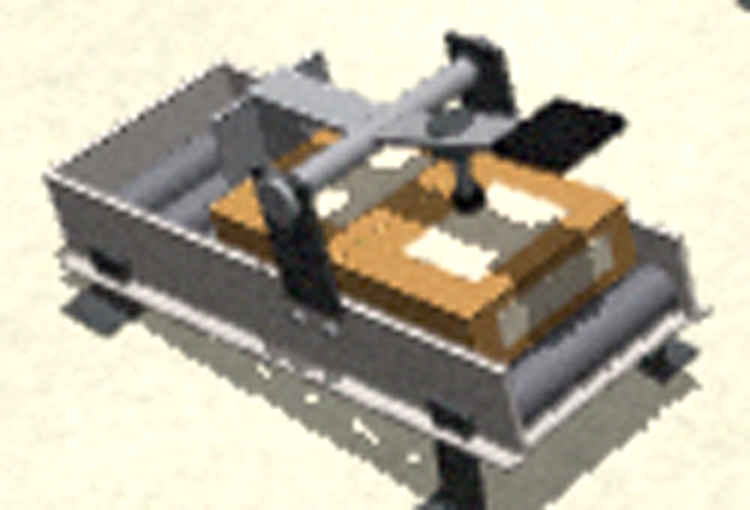

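View pics/b.png

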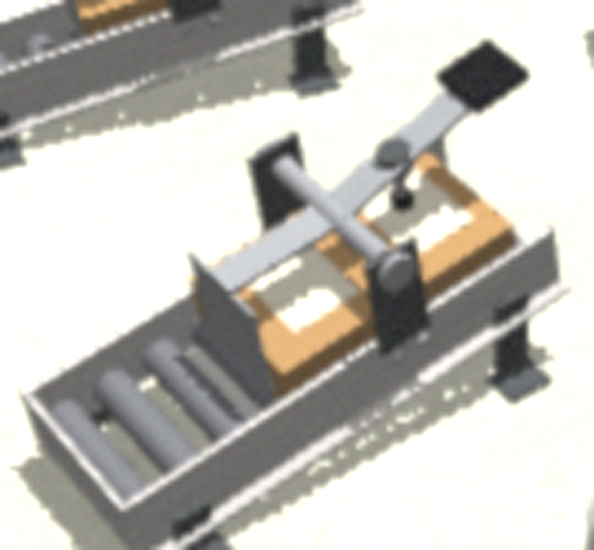

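The zooms show the wide pad's top centre at scene (208.0,217) and side (289.5,242). The shaft ends are also visible in both views.

```bash
cat > tri.py <<'E'
from m import *
A,B=np.load('scene.npz'),np.load('side.npz')
def tri(p,q):
    P=[c['K']@np.c_[c['R'],c['t']] for c in (A,B)]
    X=cv2.triangulatePoints(P[0],P[1],np.array(p,float).reshape(2,1),np.array(q,float).reshape(2,1))[:,0]; X=X[:3]/X[3]
    e=[]
    for M,u in zip(P,(p,q)):
        w=M@np.r_[X,1]; e.append(np.round(w[:2]/w[2]-u,1))
    return X,e
za=lambda x,y:((x+.5)/6-.5+115,(y+.5)/6-.5+195)
zb=lambda x,y:((x+.5)/4.4-.5+180,(y+.5)/4.4-.5+225)
E
python3 - <<'E'
from tri import *
pts=dict(pad=((558,134),(484,75)),p_rearR=((626,122),(528,73)),p_rearL=((560,98),(487,42)),p_frR=((553,172),(484,110)),p_frL=((490,145),(438,75)),
 shaftL=((468,68),(283,163)),shaftR=((288,200),(397,265)), frontL=((222,66),(30,397)),frontR=((48,176),(122,503)),rearR=((515,372),(552,235)))
for k,(a,b) in pts.items():
    X,e=tri(za(*a),zb(*b)); print(k,np.round(X*1000,1),*e)
for n in ('scene','side'):
  for d in finder.outline_of(n,'wide_pad')[:1]: print(n,np.argwhere(d['pixels']).min(0),np.argwhere(d['pixels']).max(0))
for c in (A,B):print(-c['R'].T@c['t'])
E
```

```text
pad [ 524.4 -176.1  177.8] [-0.2  0.4] [-0.2 -0.4]
p_rearR [ 550.  -168.8  179.3] [-2.5  5.6] [-2.5 -4.9]
p_rearL [ 527.3 -174.8  197.9] [-0.  0.] [-0. -0.]
p_frR [ 522.1 -179.7  157.4] [-0.4  0.9] [-0.5 -0.8]
p_frL [ 498.8 -184.2  178. ] [ 2.  -4.9] [2.5 4.3]
shaftL [ 413.  -145.4  132.6] [-0.1  0.3] [-0.1 -0.3]
shaftR [ 433.7 -249.4  130.9] [-0.1  0.2] [-0.1 -0.2]
frontL [ 244.2 -175.9   53.8] [-0.2  0.6] [-0.3 -0.6]
frontR [ 261.5 -275.5   56. ] [ 0.1 -0.3] [0.2 0.3]
rearR [ 543.7 -222.2   89.6] [-0.6  1.3] [-0.7 -1.1]
side [235 223] [312 298]
[ 1.36084674 -0.71739852  0.96177142]
[ 0.01819743 -1.11396639  1.00264647]
```

Checks:
- Pad z is 178 mm (179 expected).
- Shaft height is about 131 mm (129 expected).
- Pad-to-shaft distance is 103 mm (104 expected).
- Lane yaw is about 11.6°.

Pad centre is (0.524,-0.176). I'll close the fingers, rise, and travel there.

The rows are not in the units I measure in: shifts go in shares of 0.3 m and turns go in shares of 360 degrees. I convert before sending: -0.163 m / 0.3 = -0.5433, -0.15 m / 0.3 = -0.5.

>>> play_rows([
  [[0, 0, -0.1333, 0, 0, 0], [0, 0, -0.2667, 0, 0, 0], [-0.0833, -0.09, -0.3, 0, 0, 0], [-0.1667, -0.18, -0.3, 0, 0, 0], [-0.25, -0.27, -0.3, 0, 0, 0], [-0.3333, -0.36, -0.3, 0, 0, 0], [-0.4167, -0.45, -0.3, 0, 0, 0], [-0.5, -0.5433, -0.3, 0, 0, 0]],
], fingers=0)

```text
time_s: 2.57
position: [0.3067, 0.3754, 0.3001]
tcp_rot: [[-0.933, 0.36, 0.001], [0.36, 0.933, 0.0], [-0.001, 0.001, -1.0]]
force: [1.1, 0.6, -0.2]
opening: 0.477
grasp_force: 0.0
```

In the tool's units: -0.217 m / 0.3 = -0.7233, -0.2 m / 0.3 = -0.6667.

>>> play_rows([
  [[-0.0833, -0.09, 0, 0, 0, 0], [-0.1667, -0.18, 0, 0, 0, 0], [-0.25, -0.27, 0, 0, 0, 0], [-0.3333, -0.36, 0, 0, 0, 0], [-0.4167, -0.4533, 0, 0, 0, 0], [-0.5, -0.5433, 0, 0, 0, 0], [-0.5833, -0.6333, 0, 0, 0, 0], [-0.6667, -0.7233, 0, 0, 0, 0]],
])

```text
time_s: 3.23
position: [0.4151, 0.1006, 0.3002]
tcp_rot: [[-0.933, 0.361, 0.001], [0.361, 0.933, 0.0], [-0.001, 0.0, -1.0]]
force: [1.2, -0.1, 0.2]
opening: 0.012
grasp_force: 0.0
```

In the tool's units: -0.22 m / 0.3 = -0.7333, -0.202 m / 0.3 = -0.6733.

>>> play_rows([
  [[-0.0833, -0.09, 0, 0, 0, 0], [-0.1667, -0.18, 0, 0, 0, 0], [-0.25, -0.27, 0, 0, 0, 0], [-0.3333, -0.36, 0, 0, 0, 0], [-0.4167, -0.4533, 0, 0, 0, 0], [-0.5, -0.5433, 0, 0, 0, 0], [-0.5833, -0.6333, 0, 0, 0, 0], [-0.6733, -0.7333, 0, 0, 0, 0]],
])

```text
time_s: 3.9
position: [0.524, -0.177, 0.3]
tcp_rot: [[-0.933, 0.361, 0.0], [0.361, 0.933, 0.001], [0.0, 0.001, -1.0]]
force: [1.2, 0.2, -0.6]
opening: 0.008
grasp_force: 0.0
```

In the tool's units: 0.09 m / 0.3 = 0.3, 0.08 m / 0.3 = 0.2667.

>>> play_rows([
  [[0, 0, 0.1, 0, 0, 0], [0, 0, 0.2, 0, 0, 0], [0, 0, 0.2667, 0, 0, 0], [0, 0, 0.3, 0, 0, 0], [0, 0, 0.3, 0, 0, 0]],
])

```text
time_s: 4.32
position: [0.5223, -0.1749, 0.2075]
tcp_rot: [[-0.933, 0.361, -0.005], [0.361, 0.933, 0.003], [0.005, 0.001, -1.0]]
force: [-0.1, 0.4, 0.4]
opening: -0.002
grasp_force: 0.0
```

```bash
python3 - <<'E'
from m import *
o=[]
for c,(x,y) in (('scene',(115,165)),('side',(190,165))):
    f=imaging.capture(c)['frame'][y:y+120,x:x+130,::-1]; o.append(cv2.resize(f,None,fx=3,fy=3,interpolation=cv2.INTER_CUBIC))
cv2.imwrite('pics/c.png',np.clip(np.hstack(o)*1.8,0,255).astype(np.uint8)); s=bot.read_state(); print(s['position'],s['force'])
E
```

```text
[ 0.52444589 -0.17587598  0.21052941] [ 0.04209259  0.49929452 -0.13755546]
```

View pics/c.png

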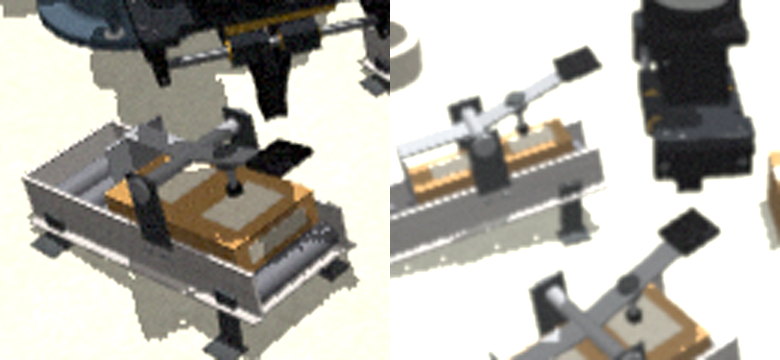

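```bash
python3 - <<'E'
from tri import *
print(tri((205.5,204),(289.2,227.5)), tri((115+280/3,165+155/3),(190+300/3,165+231/3)))
E
```

```text
(array([ 0.5239617 , -0.17635157,  0.21888808]), [array([ 0.2, -0.5]), array([0.3, 0.5])]) (array([ 0.52531231, -0.17529257,  0.17712214]), [array([-0.4,  0.9]), array([-0.4, -0.8])])
```

XY lines up with the pad centre. The tip looks a bit higher than expected, so I'll descend and watch the force.

In the tool's units: 0.02 m / 0.3 = 0.0667, 0.015 m / 0.3 = 0.05.

>>> play_rows([
  [[0, 0, 0.0167, 0, 0, 0], [0, 0, 0.0333, 0, 0, 0], [0, 0, 0.05, 0, 0, 0], [0, 0, 0.0667, 0, 0, 0], [0, 0, 0.0667, 0, 0, 0], [0, 0, 0.0667, 0, 0, 0]],
])

```text
time_s: 4.92
position: [0.5237, -0.1755, 0.1895]
tcp_rot: [[-0.933, 0.36, -0.001], [0.36, 0.933, 0.0], [0.001, 0.0, -1.0]]
force: [0.8, 0.8, -0.9]
opening: 0.005
grasp_force: 0.0
```

In the tool's units: 0.01 m / 0.3 = 0.0333, 0.005 m / 0.3 = 0.0167.

>>> play_rows([
  [[0, 0, 0.0167, 0, 0, 0], [0, 0, 0.0333, 0, 0, 0], [0, 0, 0.0333, 0, 0, 0], [0, 0, 0.0333, 0, 0, 0]],
])

```text
time_s: 5.25
position: [0.5235, -0.1755, 0.1794]
tcp_rot: [[-0.933, 0.361, -0.001], [0.361, 0.933, 0.001], [0.001, 0.0, -1.0]]
force: [0.4, 0.0, 0.2]
opening: 0.002
grasp_force: 0.0
```

No contact yet, so I'll look again.

```bash
python3 - <<'E'
from m import *
o=[]
for c,(x,y) in (('scene',(165,175)),('side',(250,200))):
    f=imaging.capture(c)['frame'][y:y+70,x:x+75,::-1]; o.append(cv2.resize(f,None,fx=5,fy=5,interpolation=cv2.INTER_CUBIC))
cv2.imwrite('pics/d.png',np.clip(np.hstack(o)*2.,0,255).astype(np.uint8)); s=bot.read_state(); print(s['position'],s['force'],s['opening'])
E
```

```text
[ 0.52391478 -0.17571897  0.17981258] [-0.01339895  0.11181085  0.58886341] 0.003968202016104728
```

View pics/d.png

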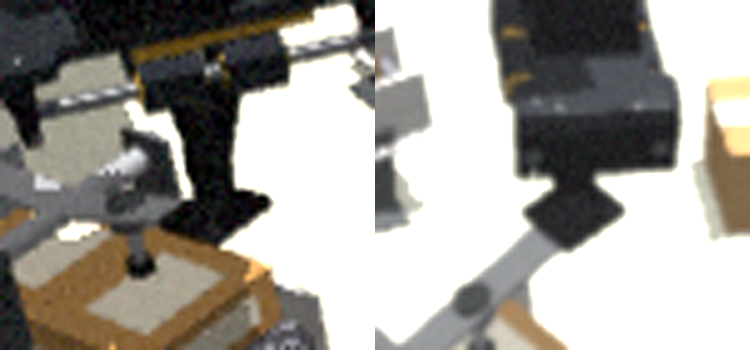

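The fingertips are just above the pad centre and almost touching. I'll press on, following the arc.

In the tool's units: 0.015 m / 0.3 = 0.05, 0.012 m / 0.3 = 0.04.

>>> play_rows([
  [[0, 0, 0.0133, 0, 0, 0], [0, 0, 0.0267, 0, 0, 0], [-0.0033, 0.0033, 0.04, 0, 0, 0], [-0.0067, 0.0033, 0.05, 0, 0, 0], [-0.0067, 0.0033, 0.05, 0, 0, 0], [-0.0067, 0.0033, 0.05, 0, 0, 0]],
])

```text
time_s: 5.85
position: [0.5263, -0.1753, 0.1647]
tcp_rot: [[-0.933, 0.36, 0.0], [0.36, 0.933, 0.0], [0.0, 0.0, -1.0]]
force: [0.1, 1.0, 0.8]
opening: 0.006
grasp_force: 1.0
```

In the tool's units: 0.01 m / 0.3 = 0.0333, 0.008 m / 0.3 = 0.0267.

>>> play_rows([
  [[0, 0, 0.0133, 0, 0, 0], [-0.0033, 0, 0.0267, 0, 0, 0], [-0.0033, 0.0033, 0.0333, 0, 0, 0], [-0.0033, 0.0033, 0.0333, 0, 0, 0], [-0.0033, 0.0033, 0.0333, 0, 0, 0]],
])

```text
time_s: 6.27
position: [0.5278, -0.1754, 0.1549]
tcp_rot: [[-0.933, 0.36, 0.001], [0.36, 0.933, -0.001], [-0.001, -0.001, -1.0]]
force: [1.7, -1.1, 2.7]
opening: 0.005
grasp_force: 1.3
```

```bash
python3 - <<'E'
from m import *
o=[]
for c,(x,y) in (('scene',(165,175)),('side',(250,200))):
    f=imaging.capture(c)['frame'][y:y+70,x:x+75,::-1]; o.append(cv2.resize(f,None,fx=5,fy=5,interpolation=cv2.INTER_CUBIC))
cv2.imwrite('pics/e.png',np.clip(np.hstack(o)*2.,0,255).astype(np.uint8)); s=bot.read_state(); print(s['position'],s['force'],s['opening'])
E
```

```text
[ 0.52776587 -0.1753669   0.15506013] [ 0.52860398 -1.03012073  2.33938423] 0.0025989836353363313
```

View pics/e.png

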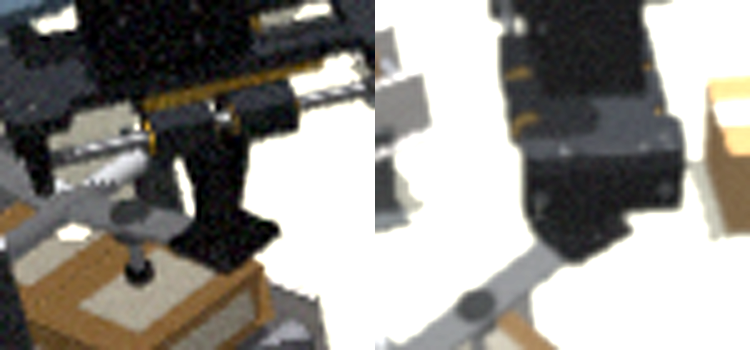

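The pad is now being depressed (force about 2.5 N), and the contact is at its centre. I'll continue to the stop.

In the tool's units: 0.028 m / 0.3 = 0.0933, 0.024 m / 0.3 = 0.08.

>>> play_rows([
  [[-0.0033, 0.0033, 0.02, 0, 0, 0], [-0.0067, 0.0033, 0.04, 0, 0, 0], [-0.01, 0.0067, 0.06, 0, 0, 0], [-0.0167, 0.01, 0.08, 0, 0, 0], [-0.02, 0.0133, 0.0933, 0, 0, 0], [-0.02, 0.0133, 0.0933, 0, 0, 0]],
])

```text
time_s: 6.87
position: [0.5337, -0.1739, 0.1258]
tcp_rot: [[-0.933, 0.359, -0.003], [0.359, 0.933, -0.001], [0.002, -0.002, -1.0]]
force: [-0.7, -2.4, 7.2]
opening: 0.008
grasp_force: 3.2
```

>>> play_rows([
  [[0, 0, 0.01, 0, 0, 0], [-0.0033, 0, 0.02, 0, 0, 0], [-0.0033, 0, 0.02, 0, 0, 0], [-0.0033, 0, 0.02, 0, 0, 0]],
])

```text
time_s: 7.2
position: [0.5341, -0.1739, 0.1204]
tcp_rot: [[-0.933, 0.36, -0.003], [0.36, 0.933, -0.0], [0.003, -0.001, -1.0]]
force: [-1.1, -2.0, 7.7]
opening: 0.003
grasp_force: 3.4
```

In the tool's units: 0.004 m / 0.3 = 0.0133, 0.002 m / 0.3 = 0.0067.

>>> play_rows([
  [[0, 0, 0.0067, 0, 0, 0], [0, 0, 0.0133, 0, 0, 0], [0, 0, 0.0133, 0, 0, 0], [0, 0, 0.0133, 0, 0, 0]],
])

```text
time_s: 7.53
position: [0.5342, -0.174, 0.1182]
tcp_rot: [[-0.933, 0.359, -0.003], [0.359, 0.933, -0.001], [0.002, -0.002, -1.0]]
force: [-4.1, -0.1, 17.1]
opening: -0.002
grasp_force: 7.8
```

```bash
cat > look.py <<'E'
from m import *
import sys
o=[]
for c,(x,y) in (('scene',(115,175)),('side',(180,225))):
    f=imaging.capture(c)['frame'][y:y+125,x:x+130,::-1]; o.append(cv2.resize(f,None,fx=3,fy=3,interpolation=cv2.INTER_CUBIC))
    for n in ('wide_front','wide_next'):
        for d in finder.recognise(c,n)[:2]: print(c,n,np.round(d['at'],3),round(d['confidence'],2))
cv2.imwrite(f'pics/{sys.argv[1]}.png',np.clip(np.hstack(o)*2.,0,255).astype(np.uint8)); s=bot.read_state(); print(s['time_s'],s['position'],s['force'],s['opening'])
E
python3 look.py f
```

```text
scene wide_front [ 0.342 -0.233  0.076] 0.55
scene wide_next [ 0.478 -0.21   0.093] 0.77
scene wide_next [0.478 0.112 0.137] 0.32
side wide_front [ 0.307 -0.227  0.076] 0.63
side wide_next [ 0.465 -0.202  0.099] 0.63
side wide_next [ 0.752 -0.043  0.058] 0.16
7.8333 [ 0.53416501 -0.1740352   0.11817254] [-3.92618258 -1.63009333 16.51526821] 0.0021703797815154618
```

View pics/f.png

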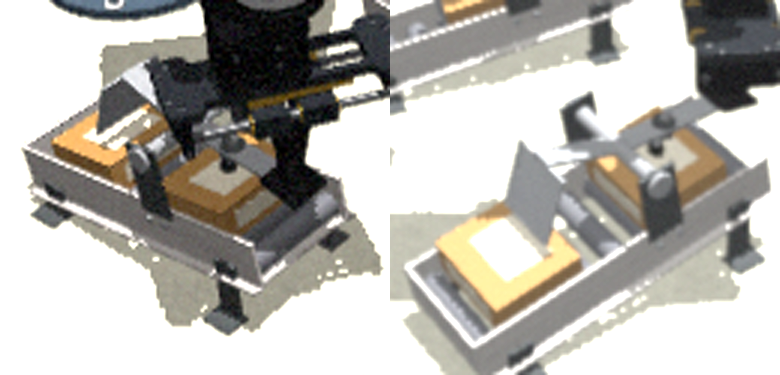

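The lever is at its stop, with force up to 17 N. The gate is raised, the second carton is clamped, and the front one is rolling and nearly at the lip (side crop near (505,260)). I'll hold for about 2 s.

>>> play_rows([
  [[0, 0, 0, 0, 0, 0], [0, 0, 0, 0, 0, 0], [0, 0, 0, 0, 0, 0], [0, 0, 0, 0, 0, 0], [0, 0, 0, 0, 0, 0], [0, 0, 0, 0, 0, 0], [0, 0, 0, 0, 0, 0], [0, 0, 0, 0, 0, 0]],
])

```text
time_s: 8.5
position: [0.5342, -0.174, 0.1182]
tcp_rot: [[-0.933, 0.359, -0.002], [0.359, 0.933, -0.001], [0.002, -0.002, -1.0]]
force: [-3.1, -2.0, 17.7]
opening: 0.002
grasp_force: 7.8
```

>>> play_rows([
  [[0, 0, 0, 0, 0, 0], [0, 0, 0, 0, 0, 0], [0, 0, 0, 0, 0, 0], [0, 0, 0, 0, 0, 0], [0, 0, 0, 0, 0, 0], [0, 0, 0, 0, 0, 0], [0, 0, 0, 0, 0, 0], [0, 0, 0, 0, 0, 0]],
])

```text
time_s: 9.17
position: [0.5342, -0.174, 0.1182]
tcp_rot: [[-0.933, 0.359, -0.002], [0.359, 0.933, -0.001], [0.002, -0.002, -1.0]]
force: [-3.8, -0.9, 17.2]
opening: 0.004
grasp_force: 7.8
```

>>> play_rows([
  [[0, 0, 0, 0, 0, 0], [0, 0, 0, 0, 0, 0], [0, 0, 0, 0, 0, 0], [0, 0, 0, 0, 0, 0], [0, 0, 0, 0, 0, 0], [0, 0, 0, 0, 0, 0], [0, 0, 0, 0, 0, 0], [0, 0, 0, 0, 0, 0]],
])

```text
time_s: 9.83
position: [0.5342, -0.1741, 0.1182]
tcp_rot: [[-0.933, 0.359, -0.002], [0.359, 0.933, -0.001], [0.002, -0.002, -1.0]]
force: [-4.2, -1.1, 16.8]
opening: 0.001
grasp_force: 7.8
```

```bash
python3 look.py g
```

```text
scene wide_front [ 0.322 -0.228  0.066] 0.78
scene wide_front [0.467 0.094 0.064] 0.35
scene wide_next [ 0.479 -0.211  0.092] 0.6
side wide_front [ 0.285 -0.226  0.074] 0.87
side wide_next [ 0.463 -0.205  0.103] 0.55
10.1333 [ 0.53418243 -0.1740504   0.11817733] [-2.99228038  0.13389659 18.21920592] 0.006647856360902891
```

View pics/g.png

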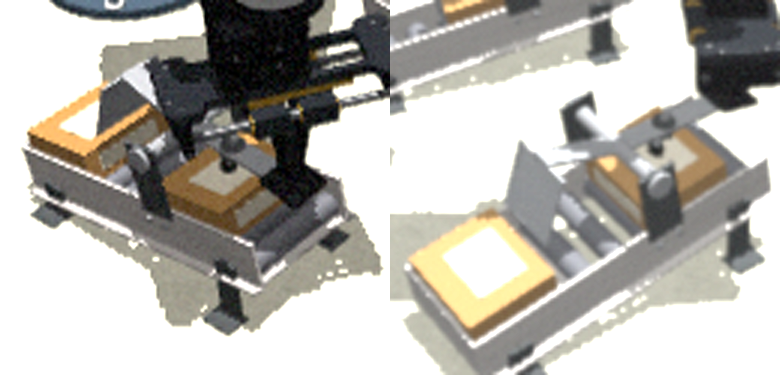

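The front carton lies against the lip, and the second one is still clamped. I'll let the lever up, reversing the arc, and then retreat upward.

In the tool's units: -0.16 m / 0.3 = -0.5333, -0.13 m / 0.3 = -0.4333.

>>> play_rows([
  [[0.0033, -0.0033, -0.0333, 0, 0, 0], [0.0133, -0.0067, -0.0833, 0, 0, 0], [0.0233, -0.0133, -0.1333, 0, 0, 0], [0.03, -0.0167, -0.1833, 0, 0, 0], [0.03, -0.0167, -0.25, 0, 0, 0], [0.03, -0.0167, -0.3333, 0, 0, 0], [0.03, -0.0167, -0.4333, 0, 0, 0], [0.03, -0.0167, -0.5333, 0, 0, 0]],
])

```text
time_s: 10.8
position: [0.523, -0.1739, 0.2757]
tcp_rot: [[-0.933, 0.36, -0.006], [0.36, 0.933, 0.003], [0.007, 0.001, -1.0]]
force: [0.0, 0.7, -0.3]
opening: 0.001
grasp_force: 0.0
```

In the tool's units: -0.02 m / 0.3 = -0.0667.

>>> play_rows([
  [[0, 0, -0.0667, 0, 0, 0], [0, 0, -0.0667, 0, 0, 0], [0, 0, -0.0667, 0, 0, 0], [0, 0, -0.0667, 0, 0, 0], [0, 0, -0.0667, 0, 0, 0], [0, 0, -0.0667, 0, 0, 0], [0, 0, -0.0667, 0, 0, 0], [0, 0, -0.0667, 0, 0, 0]],
])

```text
time_s: 11.47
position: [0.5248, -0.1749, 0.296]
tcp_rot: [[-0.933, 0.361, -0.002], [0.361, 0.933, 0.001], [0.002, 0.0, -1.0]]
force: [-0.4, -0.2, 0.1]
opening: 0.005
grasp_force: 0.0
```

>>> play_rows([
  [[0, 0, 0, 0, 0, 0], [0, 0, 0, 0, 0, 0], [0, 0, 0, 0, 0, 0], [0, 0, 0, 0, 0, 0], [0, 0, 0, 0, 0, 0], [0, 0, 0, 0, 0, 0], [0, 0, 0, 0, 0, 0], [0, 0, 0, 0, 0, 0]],
])

```text
time_s: 12.13
position: [0.5252, -0.1751, 0.2969]
tcp_rot: [[-0.933, 0.36, 0.0], [0.36, 0.933, -0.0], [-0.0, -0.0, -1.0]]
force: [-0.7, 1.3, 0.4]
opening: 0.004
grasp_force: 0.0
```

```bash
python3 look.py h
```

```text
scene wide_front [ 0.29  -0.236  0.069] 0.6
scene wide_next [ 0.428 -0.209  0.086] 0.64
side wide_front [ 0.29  -0.227  0.073] 0.81
side wide_next [ 0.389 -0.225  0.094] 0.74
12.4333 [ 0.52515579 -0.17511004  0.2968465 ] [ 0.39568637  0.81607803 -0.1778883 ] 0.004257018756484432
```

View pics/h.png

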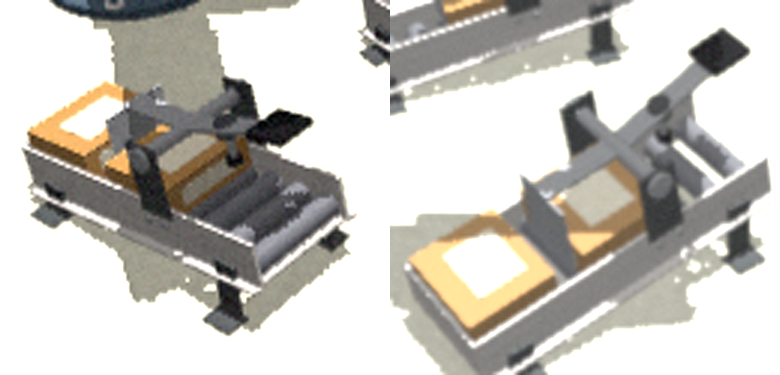

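The lever is up, the gate is shut with the second carton behind it, and the front carton is at the lip.

```bash
python3 -c "
from m import *
print(bot.hand_in())"
```

```text
the job is handed in; nothing more can be done
None
```

One wide carton was released and rests at the front lip. The lever is back up with the gate shut ahead of the second carton, I did not touch the narrow lane, and the job is handed in (no verdict was returned).

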